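Wedge a row of letter bundles tight in the gluing cradle

ROBOT

A 6-joint arm with a two-finger parallel gripper is mounted at the origin on a cart in front of the work surface, level with it; the furniture and walls round the work are solid. World frame = base frame: x ahead of the robot, y to its left, z up, the work surface at z = 0. Lengths are in m, angles in rad, forces in N, time in s.
With the tool pointing down it reaches from about 0.375 to 0.9 m from the base axis. Payload 3.1 kg.
Tool frame: the origin (TCP) lies between the finger pads; the fingertips stand robot.finger_overhang ahead of it and the grasp point (between the pads) lies 3 mm ahead of it (robot.finger_overhang is the distance from the TCP to the fingertips, in m); z points along the fingers, y is the line along which they close (so a half turn about z gives the same grasp; the last joint's range is limited). The gripper opens to 87 mm and grips with 3 to 60 N. Pads are 19 mm wide; open, the fingers measure 117 mm over their backs; the gripper's body (75 mm by 190 mm) begins 51 mm behind the grasp point.
Start: joints at [1.075, 0.527, 1.433, -0, 1.181, -0.178], TCP at [0.195, 0.594, 0.245] pointing down, gripper open.
Joint ranges: [-3.08, 3.08], [-0.75, 2.2], [0.22, 2.44], [-1.43, 4.57], [0, 2.65], [-2.85, 2.85]. Speed limits (rad/s): [2.79, 2.79, 3.14, 3.14, 3.14, 3.14].

INTERFACE

Orientations are given as a unit quaternion [x, y, z, w].
In Python, from rig import get_obs, vision, hand_in, nets, robot gives the robot as it stands.
- The arm moves only by the tool apply_moves, never from a script. Its argument "series" is a list of rows, each an object with "offset": the shift along the world's x, y, z in cm, a list of three; "rot": the turn, a rotation vector about the world's x, y, z in degrees, a list of three. A call has 1 to 20 rows; each row is the pose to reach, as a shift and turn from the pose commanded when the call began; what a row does not reach only later rows make up. A row lasts 1/10 s, in which the tool goes at most 50 mm and 8.59 degrees, less where a joint would pass 70% of its speed; a pose out of reach is approached as far as the arm can. A call with a gripper value outside its range is refused whole. "hand" is the opening, from 0 (shut) to 1 (fully open), set as the call begins (left out, the last holds). The fingers move at their own pace and stop on an object; "newtons" is the grip in N (left out, the last holds). Time passes only in rows, so rows that repeat a pose let the fingers close. It gives the time, the measured TCP pose, the force, the opening and the grip force at its end, in the units of the state.
- get_obs(): the state, without advancing time (a new reading comes with each control period).
- vision.camera(name): name is "side" or "top" or "wrist"; returns the picture (400x640x3 uint8, red, green, blue); there is no depth.
- vision.calibration(name): a dict with "K" (3x3 intrinsics, pixels), "R" (3x3) and "t" (3): a world point X has camera coordinates R X + t. Camera axes: x right, y down, z forward; pixel columns grow to the right and rows downward; lengths in m; the calibration is good to about 2 mm. A picture is of the moment at which its call begins: read the wrist's pose just before it. calibration takes no time and is no camera call; for the wrist camera it gives the pose at the moment of the call.
- hand_in(): hands the job in; it is judged then, once.
Trained networks look in the newest picture that a camera, given by its name, has taken for a name from the list of things; names that differ only in an ending like _2 or _b are one class to them, and where a whole thing is asked for, a point or a joint stands for the part that bears it (a point fixed in the world has none). Each returns a list of dicts, best first, with "conf" (0 to 1); they miss things now and then, are a little off and sometimes report something else, mostly with a low value. They report only what shows in the picture. A call takes as long as a camera call.
- nets.search_frame(camera, query): "centre" ([x, y, z] in m, in world coordinates, good to about 4 mm: the middle of the surface that is visible of it).
- nets.spot_point(camera, query): "centre" ([x, y, z] in m, in world coordinates, good to about 4 mm: a listed point, or the origin of a listed thing).
The state is a dict: "time": time; "q": joint angles; "joint_velocities": joint speeds; "joint_torque": joint torques, N m; "position": TCP position; "tool_rot": TCP orientation; "ft_force": force on the tool from outside, world axes, zero at the start; "moment": the same for the moment, N m; "grip_width": finger opening in m; "grip_force": force on a finger pad.
Only numpy, scipy, OpenCV 4.12 (cv2) and the standard library are available. Lean on these libraries where they do the work, as an engineer would, in place of code of your own. Each camera call takes 0.05 s, during which the arm holds its last target. There are 200 camera calls.

TASK

Lock the row of cut-letter bundles in the gluing cradle with the dark wedge. The wedge is stuck in the small loose case: take it by the thin end that stands out and work it free with small side-to-side wiggles so that the case is not dragged along, then lay it down and take it again by its thick end. Drive it thin end first, lying flat, into the gap between the row and the slanting fence until the whole row is pressed firmly together, and leave the pale strip in its compartment.

Things in the scene. Friction and masses are not known exactly. Their poses are not given: they have to be found in the camera images.
- wedge: Dark hardwood wedge, 150 mm long, 36 mm high, 0.11 kg. Origin under mid-length, midway across the thick part; x to the thin end, z up. From above: flat side is y = -16 all along; x -75 to -35 is parallel, 32 thick (y -16 to +16); then the +y side tapers evenly (18 in 110 mm) to the thin end at x = +75, 14 thick (y -16 to -2). Starts in the case, underside at z = 16.
- thin_end (a point): Middle of the wedge's thin end face (wedge frame 75, -9, 18 mm). At the start about 120 mm of the wedge, thin end outermost, stand out level from the front of the case, over the bare bench.
- thick_end (a point): Middle of the wedge's thick end face, painted red (wedge frame -75, 0, 18 mm). At the start about 30 mm deep inside the case and held there by friction; the wedge's origin is then 83 to 87 mm in front of the case's centre, and free of the pad from 113 mm on.
- wedge_case: Small plywood case, loose on the bench: plinth 100 (x) by 140 mm (y) on rubber feet, body 83 by 123, 80 high, 0.8 kg. Origin under its centre. Two compartments open at its front (x = -40), centres at y = +28 and -28, 44 mm wide, floor at z = 16, back wall at x = +30: about 6 mm of room each side of the wedge. Slides on the bench at a pull of about 5 N.
- case_pad (a point): Middle of the front edge of the case's top (case frame -40, 0, 80 mm). In each compartment a sprung felt pad (x -38 to -16, 8.5 N) presses the part onto the floor: a straight pull needs about 10 N, so it drags the case along. While the part is swung level about its held end (0.15 rad either way) the friction against a pull drops: 2 to 3 mm a swing, at under 4 N, draws it out.
- packer: Pale parallel strip, 150 x 22 x 36 mm, 0.07 kg, held in the other compartment in the same way; it stays there. Origin under its centre, x to its outer end. Which compartment has the strip and which the wedge varies.
- cradle: Gluing cradle fixed to the bench; x points into the gap. Base 12 mm thick, x -45 to 148, y -81 to 60; origin on the bench top below the gap's mouth. Slanting fence on the +y side, 32 mm above the base, 125 long: inner face from x = 0, y = 27 closing 18 in 110 mm, the wedge's taper. End stop at x = 130. The base in front of the mouth (x -45 to 0) is a bare ledge.
- gap_mouth (a point): Middle of the gap's mouth on the base (cradle frame 0, 13.6, 12 mm). The packed row's free face is at y = 0 +- 3 mm as the straight fence was set. Seated, the wedge has its flat side on that face, its taper on the slanting fence, its thin end 55 to 100 mm past the mouth, thick end in front; only force tells when: push with 15 to 20 N, more than once.
- fence: Straight fence on the cradle's -y side, 118 mm long, 32 high, bolted down, set up to 3 mm nearer or farther. Origin on its underside, on the face towards the row, halfway along; y points to the row.
- bundle_a: Bundle of laser-cut plywood letters standing on edge on the base, 120 mm long, 18 thick, 41 high, 0.08 kg; next to the straight fence. Origin under its centre, x along its length. The row starts loose, about 1 mm of air at each joint.
- bundle_b: Same bundle, the middle one of the row.
- bundle_c: Same bundle, the one next to the gap.

How it is judged:
By the outcome, as a careful person would: the job done as asked, in the order asked, and still so for the second after the job is handed in, with the robot touching nothing.
It also fails if it takes over 72 s, if anything falls off the work surface, if the arm or the gripper's body presses on something with over 40 N, if the wrist force passes 120 N, or if a joint passes its speed limit or range.

## Working session

There is one attempt and no reset: what is moved stays moved. The work goes in short steps, Python scripts to look and compute and a tool call to move; the robot and the scene stay as the last step left them, time stands still between calls to the robot, and variables do not carry over. Pictures are saved under pics/ and viewed, at most 14 in all, crops included, and the job is handed in when it is done.

Besides the shell and the picture viewer there is one more tool, called in YAML: its name, and indented under it one key for each argument. apply_moves: Moves the arm, as the interface text tells. Its arguments: {"type":"object","properties":{"series":{"type":"array"},"hand":{"type":"number"},"newtons":{"type":"number"}},"required":["series"]}

```bash
mkdir -p pics; ls
python3 - <<'E'
from rig import get_obs, vision, nets, robot
import cv2,numpy as np
print(robot.finger_overhang, get_obs())
ims=[]
for c in ("top","side"):
    im=vision.camera(c); cv2.imwrite(f"pics/{c}0.png",im[:,:,::-1])
    for n in ("thin_end","case_pad","gap_mouth","wedge","wedge_case","packer","cradle","fence","bundle_a"):
        r=nets.spot_point(c,n)
        print(c,n,[(np.round(d["centre"],4).tolist(),round(d["conf"],2)) for d in r[:3]])
E
```

```text
pics
0.022 {'time': 0.0, 'q': array([ 1.07447528e+00,  5.28451956e-01,  1.43389739e+00, -1.82865362e-05,
        1.18142028e+00, -1.78504682e-01]), 'joint_velocities': array([-0.00100963, -0.00219852,  0.00042097,  0.00119061,  0.00045346,
        0.00024273]), 'joint_torque': array([-2.95127656e-04, -4.40045857e+01, -1.76592028e+01,  6.33445638e-02,
        5.82713750e-02, -1.56056835e-04]), 'position': array([0.19495305, 0.59308909, 0.24358189]), 'tool_rot': array([ 1.58236710e-01,  9.87400607e-01, -1.02991172e-03, -3.52362250e-04]), 'ft_force': array([-0.27388552,  0.13408665, -0.11775416]), 'moment': array([-0.02380955, -0.06057755,  0.00730422]), 'grip_force': 0.0, 'grip_width': 0.08708417814218612}
top thin_end [([0.4585, 0.1527, 0.0325], 0.9), ([0.6434, 0.2724, 0.0119], 0.37)]
top case_pad [([0.4937, 0.0286, 0.0791], 0.56)]
top gap_mouth [([0.5808, 0.2803, 0.0126], 0.59)]
top wedge [([0.487, 0.0852, 0.0164], 0.76)]
top wedge_case [([0.5147, -0.0082, -0.0022], 0.57), ([0.5801, 0.2662, -0.0002], 0.49)]
top packer [([0.4476, 0.0495, 0.016], 0.93), ([0.644, 0.27, 0.012], 0.29)]
top cradle [([0.5782, 0.2664, -0.0008], 0.59)]
top fence [([0.6553, 0.2228, 0.0104], 0.69), ([0.6415, 0.2703, 0.0111], 0.45)]
top bundle_a [([0.6484, 0.2509, 0.0159], 0.69), ([0.6446, 0.2695, 0.0129], 0.63), ([0.6557, 0.2359, 0.0132], 0.6)]
side thin_end [([0.4557, 0.149, 0.0315], 0.88)]
side case_pad [([0.496, 0.0348, 0.0779], 0.87)]
side gap_mouth [([0.58, 0.2827, 0.0111], 0.7)]
side wedge [([0.4974, 0.0831, 0.0169], 0.96)]
side wedge_case [([0.5188, -0.0025, -0.0024], 0.8)]
side packer [([0.4416, 0.052, 0.0156], 0.92), ([0.53, 0.0196, 0.0371], 0.69)]
side cradle [([0.5782, 0.2649, 0.0012], 0.6), ([0.6531, 0.2199, 0.0143], 0.34)]
side fence [([0.6535, 0.2313, 0.0091], 0.72), ([0.6522, 0.2186, 0.0153], 0.71)]
side bundle_a [([0.6433, 0.2716, 0.0098], 0.87), ([0.6535, 0.2296, 0.0114], 0.85), ([0.6461, 0.2542, 0.0132], 0.77)]
```

View pics/top0.png

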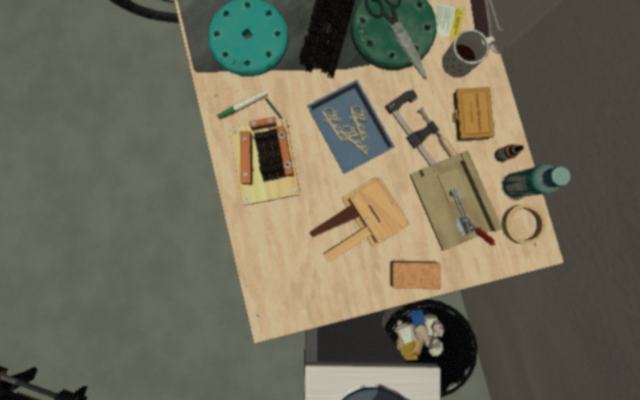

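View pics/side0.png

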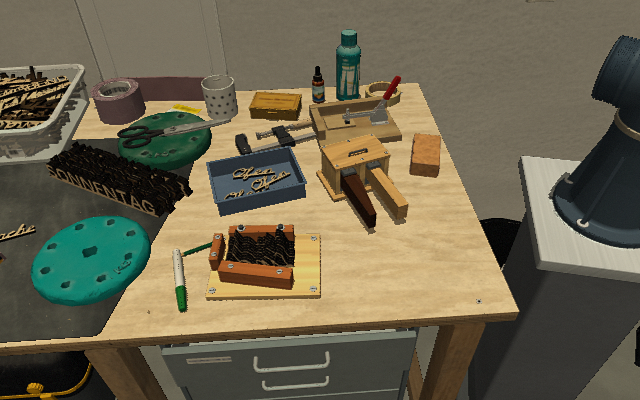

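The top view shows the case at about (380,205) with the dark wedge pointing to (312,235), the packer to (328,258), and the cradle at (265,165) with its mouth facing the robot (down). The side view agrees. The net's wedge and case points give an outward axis of about 123°. I'll move above the wedge and look with the wrist camera.

apply_moves:
  series:
    - {"offset": [27.5, -46, 3], "rot": [0, 0, -38]}
    - {"offset": [27.5, -46, 3], "rot": [0, 0, -38]}
    - {"offset": [27.5, -46, 3], "rot": [0, 0, -38]}
    - {"offset": [27.5, -46, 3], "rot": [0, 0, -38]}
    - {"offset": [27.5, -46, 3], "rot": [0, 0, -38]}
    - {"offset": [27.5, -46, 3], "rot": [0, 0, -38]}
    - {"offset": [27.5, -46, 3], "rot": [0, 0, -38]}
    - {"offset": [27.5, -46, 3], "rot": [0, 0, -38]}
    - {"offset": [27.5, -46, 3], "rot": [0, 0, -38]}
    - {"offset": [27.5, -46, 3], "rot": [0, 0, -38]}
    - {"offset": [27.5, -46, 3], "rot": [0, 0, -38]}
    - {"offset": [27.5, -46, 3], "rot": [0, 0, -38]}
    - {"offset": [27.5, -46, 3], "rot": [0, 0, -38]}
    - {"offset": [27.5, -46, 3], "rot": [0, 0, -38]}
  hand: 0.5

```text
time: 2.4
position: [0.4693, 0.1344, 0.2744]
tool_rot: [0.471, 0.882, -0.0, -0.001]
ft_force: [-0.4, -0.0, -0.0]
grip_width: 0.0429
grip_force: 0.0
```

```bash
cat > h.py <<'E'
from rig import get_obs, vision, nets, robot, hand_in
import cv2,numpy as np
def px(c,X):
    X=np.atleast_2d(X); v=(c["R"]@X.T).T+c["t"]; p=(c["K"]@v.T).T; return p[:,:2]/p[:,2:]
def ray(c,uv,z):
    d=c["R"].T@np.linalg.inv(c["K"])@np.array([uv[0],uv[1],1.]); o=-c["R"].T@c["t"]; return o+d*(z-o[2])/d[2]
def snap(cam,name):
    c=vision.calibration(cam); im=vision.camera(cam); cv2.imwrite(f"pics/{name}.png",im[:,:,::-1]); np.savez(f"pics/{name}.npz",im=im,**c); return c,im
def find(cam,*names,k=2):
    for n in names: print(cam,n,[(np.round(d["centre"],4).tolist(),round(d["conf"],2)) for d in nets.spot_point(cam,n)[:k]])
def pose():
    o=get_obs(); q=o["tool_rot"]; from scipy.spatial.transform import Rotation as R
    m=R.from_quat(q).as_matrix(); print("t",round(o["time"],2),"pos",o["position"].round(4),"tool y deg",round(np.degrees(np.arctan2(m[1,1],m[0,1])),2),"z",m[:,2].round(3),"F",o["ft_force"].round(2),"w",round(o["grip_width"],4),"gf",round(o["grip_force"],1))
E
python3 - <<'E'
from h import *
pose()
c,im=snap("wrist","w1")
print(-c["R"].T@c["t"], c["R"].round(3).tolist())
find("wrist","thin_end","case_pad","wedge","wedge_case","packer","gap_mouth")
E
```

```text
t 2.4 pos [0.4693 0.1344 0.2744] tool y deg 33.83 z [-0.001  0.    -1.   ] F [-0.42 -0.02 -0.03] w 0.0429 gf 0.0
[0.43191141 0.1904464  0.41349354] [[0.83, 0.557, -0.001], [0.54, -0.805, 0.245], [0.136, -0.204, -0.97]]
wrist thin_end [([0.4544, 0.1507, 0.0365], 0.86)]
wrist case_pad [([0.4938, 0.0298, 0.081], 0.67)]
wrist wedge []
wrist wedge_case [([0.516, -0.0038, 0.0027], 0.57)]
wrist packer [([0.4464, 0.0526, 0.0181], 0.78)]
wrist gap_mouth [([0.577, 0.2813, 0.0143], 0.86)]
```

View pics/w1.png

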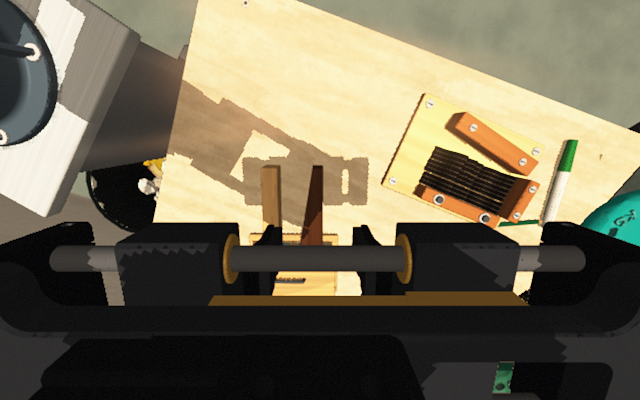

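The wrist view shows the wedge's thin end near (317,166), the packer tip near (270,166) and the cradle with its row at (420–540, 95–225). I'll zoom in for exact edges.

Run:
```python
import cv2,numpy as np
im=cv2.imread("pics/w1.png")
a=cv2.resize(im[155:245,255:345],None,fx=4,fy=4,interpolation=cv2.INTER_CUBIC)
b=cv2.resize(im[85:235,375:550],None,fx=2.5,fy=2.5,interpolation=cv2.INTER_CUBIC)
o=np.zeros((400,800,3),np.uint8); o[:360,:360]=a; o[:b.shape[0],362:362+b.shape[1]]=b
cv2.imwrite("pics/w1c.png",o)
```

```text
(no output)
```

View pics/w1c.png

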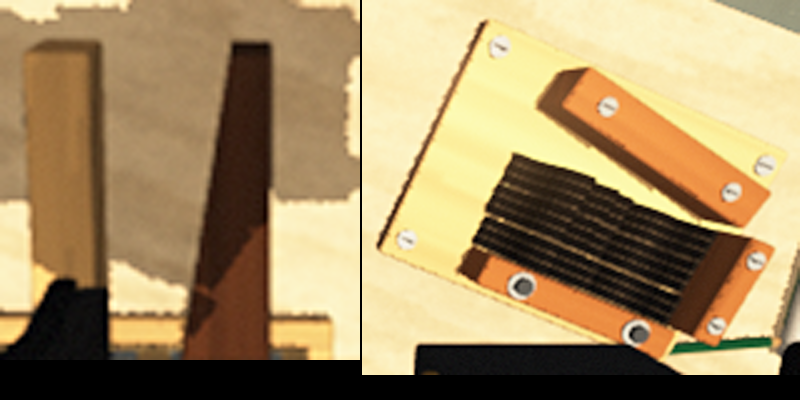

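Run:
```python
from h import *
c=np.load("pics/w1.npz")
ang=lambda a,b: np.degrees(np.arctan2(*(b-a)[[1,0]]))
P=ray(c,(313,169.2),.052);Q=ray(c,(322.7,169.2),.052);S=ray(c,(322.5,242),.052)
print("thin corners",P,Q,"len",np.linalg.norm(P-Q),"ang u",ang(S,Q),"thin edge ang",ang(Q,P))
W=lambda u,v:(375+(u-362)/2.5,85+v/2.5)
A=ray(c,W(485,20),.012);B=ray(c,W(380,245),.012);C=ray(c,W(786,155),.012)
print(A,B,C,np.linalg.norm(A-B),np.linalg.norm(C-A),"angy",ang(B,A),"angx",ang(A,C))
th=np.radians((ang(B,A)-90+ang(A,C))/2); x=np.array([np.cos(th),np.sin(th)]);y=np.array([-x[1],x[0]])
O=np.mean([A[:2]+.045*x-.06*y,B[:2]+.045*x+.081*y,C[:2]-.148*x-.06*y],axis=0)
print("cradle",np.degrees(th),O,"mouth",O+.0136*y)
# bundle c free face end (z .053) and fence inner top corners (z .044)
for n,w,z in (("c face near",(515,153),.053),("c face",(715,232),.053),("fence in near top",(565,105),.044),("fence in far",(745,226),.044),("a face near",(474,243),.053),("fence straight near",(487,258),.044)):
    p=ray(c,W(*w),z)[:2]-O; print(n,(p@x*1e3).round(1),(p@y*1e3).round(1))
```

```text
thin corners [0.45418413 0.14717011 0.052     ] [0.46472477 0.15424346 0.052     ] len 0.012693988294842529 ang u 123.98732586996992 thin edge ang -146.1361918761003
[0.52471687 0.31323931 0.012     ] [0.55245897 0.18217042 0.012     ] [0.71299498 0.35256971 0.012     ] 0.13397267859679565 0.19234221837258866 angy 101.95086663426834 angx 11.799142603097772
cradle 11.875004618683054 [0.58047913 0.26595967] mouth [0.57768056 0.27926861]
c face near -13.0 -3.8
c face 103.7 -0.7
fence in near top 3.2 28.4
fence in far 123.5 9.2
a face near -11.0 -53.3
fence straight near 3.1 -58.3
```

apply_moves:
  series:
    - {"offset": [-0.6, 0.7, -5], "rot": [0, 0, 0]}
    - {"offset": [-0.6, 0.7, -10], "rot": [0, 0, 0]}
    - {"offset": [-0.6, 0.7, -15], "rot": [0, 0, 0]}
    - {"offset": [-0.6, 0.7, -19], "rot": [0, 0, 0]}
    - {"offset": [-0.6, 0.7, -22], "rot": [0, 0, 0]}
    - {"offset": [-0.6, 0.7, -23.7], "rot": [0, 0, 0]}
    - {"offset": [-0.6, 0.7, -23.7], "rot": [0, 0, 0]}

```text
time: 3.45
position: [0.4629, 0.1408, 0.0353]
tool_rot: [0.471, 0.882, -0.001, -0.002]
ft_force: [0.1, 0.2, 0.0]
grip_width: 0.0434
grip_force: 0.0
```

Run:
```python
from h import *
pose()
c,im=snap("wrist","w2")
find("wrist","thin_end","wedge","case_pad",k=1)
find("side","thin_end","wedge","case_pad","wedge_case",k=1)
c,im=snap("side","s2")
o=cv2.resize(im[120:240,300:440],None,fx=4,fy=4); w=cv2.imread("pics/w2.png"); 
cv2.imwrite("pics/s2c.png",o[:,:,::-1])
```

```text
t 3.45 pos [0.4629 0.1408 0.0353] tool y deg 33.81 z [-0.005 -0.    -1.   ] F [0.12 0.22 0.04] w 0.0434 gf 0.0
wrist thin_end [([0.4571, 0.1489, 0.0325], 0.67)]
wrist wedge [([0.4558, 0.1521, 0.0329], 0.36)]
wrist case_pad []
side thin_end [([0.4557, 0.149, 0.0315], 0.88)]
side wedge [([0.4974, 0.0831, 0.0169], 0.96)]
side case_pad [([0.496, 0.0348, 0.0779], 0.87)]
side wedge_case [([0.5188, -0.0025, -0.0024], 0.8)]
```

View pics/s2c.png

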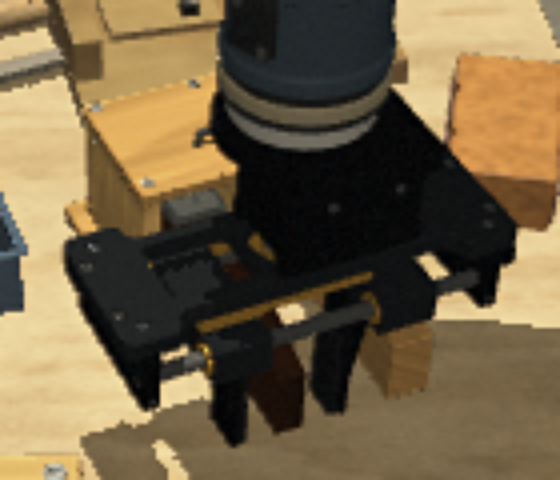

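The fingers straddle the wedge's thin end near crop (270,400), and the packer is clear to the right. Closing now.

apply_moves:
  series:
    - {"offset": [0, 0, 0], "rot": [0, 0, 0]}
    - {"offset": [0, 0, 0], "rot": [0, 0, 0]}
    - {"offset": [0, 0, 0], "rot": [0, 0, 0]}
    - {"offset": [0, 0, 0], "rot": [0, 0, 0]}
    - {"offset": [0, 0, 0], "rot": [0, 0, 0]}
  hand: 0
  newtons: 45

```text
time: 4.4
position: [0.4639, 0.1406, 0.0375]
tool_rot: [0.472, 0.882, -0.0, -0.0]
ft_force: [-1.0, -1.4, 0.6]
grip_width: 0.0166
grip_force: 44.0
```

Run:
```python
from h import *
pose()
# swing table: pivot inside pad, relative to TCP
u=np.array([np.cos(np.radians(123.9)),np.sin(np.radians(123.9))])
L=.109   # TCP to pivot at pad
s=0
for i,a in enumerate([8,0,-8,0]*5):
    s+=.125; r=np.radians(a); n=np.array([-u[1],u[0]])
    d=L*((np.cos(r)-1)*u+np.sin(r)*n)*100+u*s
    print(i,a,d.round(2))
```

```text
t 4.4 pos [0.4639 0.1406 0.0375] tool y deg 33.73 z [-0.001 -0.    -1.   ] F [-0.95 -1.39  0.59] w 0.0166 gf 44.0
0 8 [-1.27 -0.83]
1 0 [-0.14  0.21]
2 -8 [1.11 1.07]
3 0 [-0.28  0.42]
4 8 [-1.55 -0.42]
5 0 [-0.42  0.62]
6 -8 [0.83 1.48]
7 0 [-0.56  0.83]
8 8 [-1.83 -0.  ]
9 0 [-0.7   1.04]
10 -8 [0.55 1.9 ]
11 0 [-0.84  1.25]
12 8 [-2.11  0.41]
13 0 [-0.98  1.45]
14 -8 [0.27 2.31]
15 0 [-1.12  1.66]
16 8 [-2.39  0.83]
17 0 [-1.25  1.87]
18 -8 [-0.01  2.73]
19 0 [-1.39  2.08]
```

apply_moves:
  series:
    - {"offset": [-0.6, -0.45, 0], "rot": [0, 0, 4]}
    - {"offset": [-1.24, -0.88, 0], "rot": [0, 0, 8]}
    - {"offset": [-0.1, 0.16, 0], "rot": [0, 0, 0]}
    - {"offset": [1.14, 1.0, 0], "rot": [0, 0, -8]}
    - {"offset": [-0.22, 0.34, 0], "rot": [0, 0, 0]}

```text
time: 4.9
position: [0.4658, 0.1447, 0.0377]
tool_rot: [0.473, 0.881, 0.001, 0.002]
ft_force: [-1.9, -6.6, -0.1]
grip_width: 0.0169
grip_force: 44.3
```

Run:
```python
from h import *
pose()
a=np.load("pics/s2.npz")["im"]
c,im=snap("side","s3")
find("side","case_pad","wedge_case",k=1)
# case shift by template match of left part of the case plus plinth
t=cv2.cvtColor(a[140:182,318:352],cv2.COLOR_RGB2GRAY); r=cv2.matchTemplate(cv2.cvtColor(im,cv2.COLOR_RGB2GRAY)[130:192,308:362],t,cv2.TM_CCOEFF_NORMED); print(cv2.minMaxLoc(r))
```

```text
t 4.9 pos [0.4658 0.1447 0.0377] tool y deg 33.6 z [ 0.005  0.001 -1.   ] F [-1.93 -6.55 -0.15] w 0.0169 gf 44.3
side case_pad [([0.5001, 0.0372, 0.0799], 0.76)]
side wedge_case [([0.5173, 0.0026, -0.0006], 0.76)]
(0.0411422997713089, 0.9455534815788269, (0, 0), (10, 10))
```

```bash
cat >> h.py <<'E'
def swings(L,n,step,ua=123.9):
    u=np.array([np.cos(np.radians(ua)),np.sin(np.radians(ua))]); n_=np.array([-u[1],u[0]]); s=0
    for i in range(n):
        a=[8,0,-8,0][i%4]; s+=step; r=np.radians(a)
        d=((L+s)*((np.cos(r)-1)*u+np.sin(r)*n_)+u*s)*100; print(i,a,d.round(2))
def sub(a,b,box):
    x0,y0,x1,y1=box; g=lambda i:np.float32(cv2.cvtColor(i,cv2.COLOR_RGB2GRAY)[y0:y1,x0:x1])
    w=cv2.createHanningWindow((x1-x0,y1-y0),cv2.CV_32F); print("shift",cv2.phaseCorrelate(g(a),g(b),w))
E
python3 - <<'E'
from h import *
sub(np.load("pics/s2.npz")["im"],np.load("pics/s3.npz")["im"],(312,138,348,184))
swings(.112,12,.001)
c=np.load("pics/s3.npz"); 
p=px(c,[[.5,.03,.08],[.5-.0056,.03+.0083,.08]]);print("1cm pull px",p[1]-p[0])
E
```

```text
shift ((-0.29844241459651855, 0.24827357398852357), 1.0061030912178535)
0 8 [-1.3  -0.89]
1 0 [-0.11  0.17]
2 -8 [1.22 1.05]
3 0 [-0.22  0.33]
4 8 [-1.57 -0.59]
5 0 [-0.33  0.5 ]
6 -8 [1.05 1.41]
7 0 [-0.45  0.66]
8 8 [-1.83 -0.29]
9 0 [-0.56  0.83]
10 -8 [0.87 1.77]
11 0 [-0.67  1.  ]
1cm pull px [2.21736778 2.81677529]
```

apply_moves:
  series:
    - {"offset": [-1.3, -0.89, 0], "rot": [0, 0, 8]}
    - {"offset": [-0.11, 0.17, 0], "rot": [0, 0, 0]}
    - {"offset": [1.22, 1.05, 0], "rot": [0, 0, -8]}
    - {"offset": [-0.22, 0.33, 0], "rot": [0, 0, 0]}
    - {"offset": [-1.57, -0.59, 0], "rot": [0, 0, 8]}
    - {"offset": [-0.33, 0.5, 0], "rot": [0, 0, 0]}
    - {"offset": [1.05, 1.41, 0], "rot": [0, 0, -8]}
    - {"offset": [-0.45, 0.66, 0], "rot": [0, 0, 0]}

```text
time: 5.85
position: [0.4622, 0.1517, 0.0378]
tool_rot: [0.473, 0.881, 0.002, 0.003]
ft_force: [-1.0, -6.3, -0.5]
grip_width: 0.0164
grip_force: 45.3
```

Run:
```python
from h import *
pose()
c,im=snap("side","s4")
sub(np.load("pics/s2.npz")["im"],im,(312,138,348,184))
find("side","case_pad","wedge_case","thin_end","wedge","packer",k=1)
pose()
```

```text
t 5.85 pos [0.4622 0.1517 0.0378] tool y deg 33.5 z [ 0.006  0.001 -1.   ] F [-1.   -6.33 -0.48] w 0.0164 gf 45.3
shift ((-0.7003814068739906, 0.725052105651951), 0.8588035371568468)
side case_pad [([0.4948, 0.0339, 0.0772], 0.83)]
side wedge_case [([0.5151, 0.0001, -0.0021], 0.87)]
side thin_end [([0.4568, 0.1605, 0.0324], 0.6)]
side wedge [([0.492, 0.0952, 0.0182], 0.47)]
side packer [([0.4547, 0.1587, 0.034], 0.33)]
t 6.15 pos [0.4576 0.151  0.0375] tool y deg 33.72 z [-0.  0. -1.] F [ 0.79  0.93 -0.57] w 0.0166 gf 44.4
```

Run:
```python
from h import *
c=np.load("pics/s4.npz")
X=np.array([.505,.02,.07]); J=np.array([(px(c,X+np.eye(3)[k]*.01)-px(c,X))[0]/10 for k in (0,1)]).T
for s in ((-.298,.248),(-.70,.725)):
    d=np.linalg.solve(J,s); print("case shift mm",d,"along u",d@[-.558,.83],"n",d@[-.83,-.558])
swings(.134,16,.0012)
```

```text
case shift mm [0.48450773 0.91346531] along u 0.4878208950364987 n -0.9118550626695878
case shift mm [1.07205657 2.61032909] along u 1.568365575318119 n -2.346370582438442
0 8 [-1.56 -1.06]
1 0 [-0.13  0.2 ]
2 -8 [1.46 1.26]
3 0 [-0.27  0.4 ]
4 8 [-1.88 -0.7 ]
5 0 [-0.4  0.6]
6 -8 [1.25 1.69]
7 0 [-0.54  0.8 ]
8 8 [-2.2  -0.34]
9 0 [-0.67  1.  ]
10 -8 [1.04 2.12]
11 0 [-0.8  1.2]
12 8 [-2.52  0.01]
13 0 [-0.94  1.39]
14 -8 [0.83 2.55]
15 0 [-1.07  1.59]
```

apply_moves:
  series:
    - {"offset": [-1.56, -1.06, 0], "rot": [0, 0, 8]}
    - {"offset": [-0.13, 0.2, 0], "rot": [0, 0, 0]}
    - {"offset": [1.46, 1.26, 0], "rot": [0, 0, -8]}
    - {"offset": [-0.27, 0.4, 0], "rot": [0, 0, 0]}
    - {"offset": [-1.88, -0.7, 0], "rot": [0, 0, 8]}
    - {"offset": [-0.4, 0.6, 0], "rot": [0, 0, 0]}
    - {"offset": [1.25, 1.69, 0], "rot": [0, 0, -8]}
    - {"offset": [-0.54, 0.8, 0], "rot": [0, 0, 0]}

```text
time: 6.95
position: [0.458, 0.16, 0.0378]
tool_rot: [0.473, 0.881, 0.003, 0.003]
ft_force: [0.2, -5.2, -1.4]
grip_width: 0.0164
grip_force: 45.0
```

Run:
```python
from h import *
c,im=snap("side","s5")
sub(np.load("pics/s2.npz")["im"],im,(312,138,348,184))
find("side","case_pad","wedge_case","thin_end","wedge",k=1)
pose()
```

```text
shift ((-1.3801974849945537, 1.0172262568111812), 0.9690803099009726)
side case_pad [([0.4989, 0.0381, 0.0781], 0.92)]
side wedge_case [([0.5204, 0.0026, -0.0027], 0.8)]
side thin_end [([0.4513, 0.1663, 0.0348], 0.68)]
side wedge [([0.4898, 0.1034, 0.0175], 0.51)]
t 7.2 pos [0.4524 0.159  0.0376] tool y deg 33.7 z [ 0.  0. -1.] F [-0.6   2.39 -1.2 ] w 0.0162 gf 44.6
```

Run:
```python
from h import *
c=np.load("pics/s4.npz")
X=np.array([.505,.02,.07]); J=np.array([(px(c,X+np.eye(3)[k]*.01)-px(c,X))[0]/10 for k in (0,1)]).T
d=np.linalg.solve(J,(-1.38,1.017)); print("case shift mm",d,"along u",d@[-.558,.83],"n",d@[-.83,-.558])
swings(.136,12,.0012)
```

```text
case shift mm [2.30464517 3.80139123] along u 1.8691627151948542 n -4.0340317995288455
0 8 [-1.58 -1.08]
1 0 [-0.13  0.2 ]
2 -8 [1.49 1.27]
3 0 [-0.27  0.4 ]
4 8 [-1.9  -0.72]
5 0 [-0.4  0.6]
6 -8 [1.28 1.7 ]
7 0 [-0.54  0.8 ]
8 8 [-2.22 -0.36]
9 0 [-0.67  1.  ]
10 -8 [1.07 2.13]
11 0 [-0.8  1.2]
```

apply_moves:
  series:
    - {"offset": [-1.7, -1.15, 0], "rot": [0, 0, 8]}
    - {"offset": [-0.28, 0.1, 0], "rot": [0, 0, 0]}
    - {"offset": [1.34, 1.17, 0], "rot": [0, 0, -8]}
    - {"offset": [-0.42, 0.3, 0], "rot": [0, 0, 0]}
    - {"offset": [-2.05, -0.82, 0], "rot": [0, 0, 8]}
    - {"offset": [-0.55, 0.5, 0], "rot": [0, 0, 0]}
    - {"offset": [1.13, 1.6, 0], "rot": [0, 0, -8]}
    - {"offset": [-0.7, 0.7, 0], "rot": [0, 0, 0]}
    - {"offset": [-2.37, -0.46, 0], "rot": [0, 0, 8]}
    - {"offset": [-0.82, 0.9, 0], "rot": [0, 0, 0]}
    - {"offset": [0.92, 2.03, 0], "rot": [0, 0, -8]}
    - {"offset": [-0.95, 1.1, 0], "rot": [0, 0, 0]}

```text
time: 8.4
position: [0.4492, 0.1711, 0.0379]
tool_rot: [0.473, 0.881, 0.003, 0.004]
ft_force: [0.5, -5.5, -1.3]
grip_width: 0.0161
grip_force: 45.0
```

Run:
```python
from h import *
pose()
c,im=snap("side","s6")
sub(np.load("pics/s2.npz")["im"],im,(312,138,348,184))
find("side","case_pad","wedge_case","thin_end","wedge",k=1)
pose()
```

```text
t 8.4 pos [0.4492 0.1711 0.0379] tool y deg 33.48 z [ 0.01   0.002 -1.   ] F [ 0.5  -5.55 -1.31] w 0.0161 gf 45.0
shift ((-0.7836698580657391, 2.6513784648673635), 0.8104036676662939)
side case_pad [([0.4966, 0.0393, 0.0769], 0.96)]
side wedge_case [([0.5193, 0.0068, -0.0022], 0.87)]
side thin_end [([0.4429, 0.1811, 0.0323], 0.66)]
side wedge [([0.4835, 0.1144, 0.0194], 0.93)]
t 8.65 pos [0.4431 0.1701 0.0376] tool y deg 33.69 z [ 0.  0. -1.] F [ 0.57  2.42 -0.23] w 0.0159 gf 44.8
```

apply_moves:
  series:
    - {"offset": [-1.58, -1.08, 0], "rot": [0, 0, 8]}
    - {"offset": [-0.13, 0.2, 0], "rot": [0, 0, 0]}
    - {"offset": [1.49, 1.27, 0], "rot": [0, 0, -8]}
    - {"offset": [-0.27, 0.4, 0], "rot": [0, 0, 0]}
    - {"offset": [-1.9, -0.72, 0], "rot": [0, 0, 8]}
    - {"offset": [-0.4, 0.6, 0], "rot": [0, 0, 0]}
    - {"offset": [1.28, 1.7, 0], "rot": [0, 0, -8]}
    - {"offset": [-0.54, 0.8, 0], "rot": [0, 0, 0]}

```text
time: 9.45
position: [0.445, 0.1796, 0.0381]
tool_rot: [0.473, 0.881, 0.004, 0.005]
ft_force: [0.1, 0.7, -0.5]
grip_width: 0.016
grip_force: 44.8
```

Run:
```python
from h import *
pose()
c,im=snap("side","s7"); t,it=snap("top","t7")
sub(np.load("pics/s2.npz")["im"],im,(312,138,348,184))
find("side","case_pad","wedge_case","thin_end","wedge",k=1)
find("top","case_pad","wedge_case","thin_end","wedge",k=1)
pose()
J=np.array([(px(c,[.505,.02,.07]+np.eye(3)[k]*.01)-px(c,[.505,.02,.07]))[0]/10 for k in (0,1)]).T
print(np.linalg.inv(J))
o=np.hstack([cv2.resize(im[110:230,310:430],None,fx=3.3,fy=3.3),cv2.resize(it[160:280,290:410],None,fx=3.3,fy=3.3)])
cv2.imwrite("pics/c7.png",o[:,:,::-1])
```

```text
t 9.45 pos [0.445  0.1796 0.0381] tool y deg 33.58 z [ 0.013  0.002 -1.   ] F [ 0.1   0.74 -0.5 ] w 0.016 gf 44.8
shift ((-1.3068819773131324, 1.1516039550302644), 0.5980153525317157)
side case_pad [([0.4934, 0.0421, 0.0785], 0.73)]
side wedge_case []
side thin_end [([0.434, 0.1825, 0.034], 0.75)]
side wedge [([0.4778, 0.1227, 0.0187], 0.64)]
top case_pad [([0.4936, 0.0362, 0.0808], 0.77)]
top wedge_case [([0.5146, 0.0045, -0.0008], 0.87)]
top thin_end [([0.4926, 0.0362, 0.0792], 0.55)]
top wedge [([0.4677, 0.1235, 0.0185], 0.81)]
t 9.95 pos [0.4377 0.1778 0.0376] tool y deg 33.74 z [ 0.001  0.    -1.   ] F [-0.26  0.41 -0.93] w 0.0163 gf 44.8
[[-2.01173326 -0.46366443]
 [-0.35101858  3.26153942]]
```

View pics/c7.png

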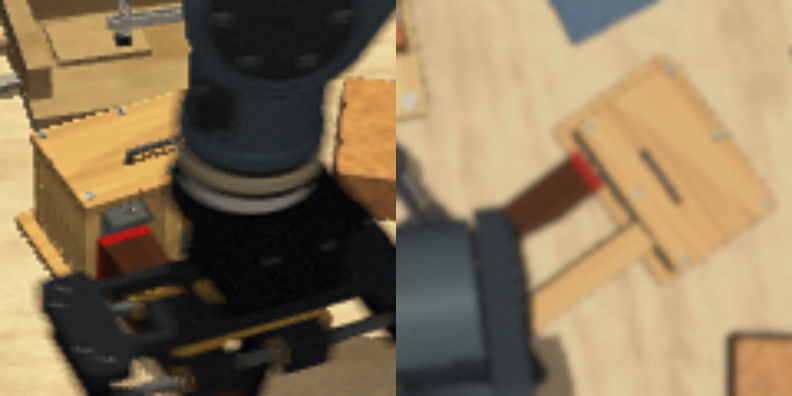

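The red thick end now stands at the mouth of the case and the force is near zero, so the wedge is free. I'll pull it clear and lay it down on open bench, moved away from the packer.

apply_moves:
  series:
    - {"offset": [-1.1, 1.7, 0], "rot": [0, 0, 0]}
    - {"offset": [-2.2, 3.3, 0], "rot": [0, 0, 0]}
    - {"offset": [-2.9, 6, 0], "rot": [0, 0, 0]}
    - {"offset": [-3.7, 8.5, 0], "rot": [0, 0, 0]}
    - {"offset": [-4.4, 10.8, 0], "rot": [0, 0, 0]}
    - {"offset": [-4.4, 10.8, 0], "rot": [0, 0, 0]}
    - {"offset": [-4.4, 10.8, -0.7], "rot": [0, 0, 0]}
    - {"offset": [-4.4, 10.8, -1.3], "rot": [0, 0, 0]}
    - {"offset": [-4.4, 10.8, -1.3], "rot": [0, 0, 0]}
    - {"offset": [-4.4, 10.8, -1.3], "rot": [0, 0, 0]}

```text
time: 10.95
position: [0.3933, 0.2848, 0.0241]
tool_rot: [0.472, 0.882, -0.0, -0.0]
ft_force: [-0.2, 0.5, -0.1]
grip_width: 0.016
grip_force: 44.8
```

apply_moves:
  series:
    - {"offset": [0, 0, 0], "rot": [0, 0, 0]}
    - {"offset": [0, 0, 0], "rot": [0, 0, 0]}
    - {"offset": [0, 0, 0], "rot": [0, 0, 0]}
    - {"offset": [0, 0, 4], "rot": [0, 0, 0]}
    - {"offset": [0, 0, 8], "rot": [0, 0, 0]}
    - {"offset": [2, -3, 13], "rot": [0, 0, 0]}
    - {"offset": [4, -6, 18], "rot": [0, 0, 0]}
    - {"offset": [4, -6, 20], "rot": [0, 0, 0]}
    - {"offset": [4, -6, 20], "rot": [0, 0, 0]}
  hand: 0.5

```text
time: 11.85
position: [0.4378, 0.2253, 0.2299]
tool_rot: [0.472, 0.882, 0.004, 0.005]
ft_force: [0.2, 0.6, 0.3]
grip_width: 0.0434
grip_force: 0.0
```

Run:
```python
from h import *
pose()
for cam in ("side","top","wrist"):
    c,im=snap(cam,cam+"8")
    find(cam,"thick_end","thin_end","wedge","packer","gap_mouth","case_pad",k=1)
w=np.load("pics/wrist8.npz")["im"]; t=np.load("pics/top8.npz")["im"]
o=np.zeros((500,800,3),np.uint8); o[:,:]=0
o[:400,:640]=w; cv2.imwrite("pics/c8.png",w[:,:,::-1])
```

```text
t 11.85 pos [0.4378 0.2253 0.2299] tool y deg 33.66 z [ 0.013  0.003 -1.   ] F [0.24 0.6  0.27] w 0.0434 gf 0.0
side thick_end [([0.4636, 0.1679, 0.0194], 0.75)]
side thin_end [([0.387, 0.2921, 0.0187], 0.71)]
side wedge [([0.4286, 0.2306, 0.0037], 0.78)]
side packer [([0.4371, 0.0573, 0.0159], 0.58)]
side gap_mouth [([0.5811, 0.2824, 0.0083], 0.88)]
side case_pad [([0.495, 0.0412, 0.0778], 0.78)]
top thick_end [([0.4696, 0.1721, 0.017], 0.63)]
top thin_end []
top wedge [([0.423, 0.2299, -0.0002], 0.57)]
top packer [([0.4445, 0.0541, 0.0161], 0.78)]
top gap_mouth [([0.5796, 0.2818, 0.0092], 0.94)]
top case_pad [([0.4958, 0.0393, 0.079], 0.81)]
wrist thick_end [([0.4718, 0.1673, 0.0169], 0.83)]
wrist thin_end [([0.3859, 0.2966, 0.0152], 0.78)]
wrist wedge [([0.4264, 0.2321, 0.0017], 0.67)]
wrist packer [([0.5837, 0.2673, 0.0011], 0.73)]
wrist gap_mouth [([0.5797, 0.2787, 0.0092], 0.56)]
wrist case_pad []
```

View pics/c8.png

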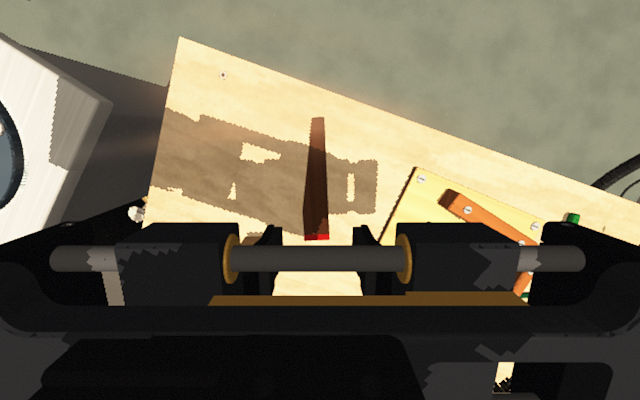

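Run:
```python
from h import *
c=np.load("pics/wrist8.npz"); im=c["im"]
g=im.astype(int); m=((g.sum(2)<230)|((g[:,:,0]>120)&(g[:,:,1]<40)))&(np.arange(640)[None]>295)&(np.arange(640)[None]<340)
for r in range(116,244,6):
    xs=np.where(m[r])[0]; print(r,xs.min() if len(xs) else None,xs.max() if len(xs) else None,len(xs),end=" | ")
red=(g[:,:,0]>140)&(g[:,:,1]<60)&(g[:,:,2]<60); ys,xs=np.where(red[220:250,295:340]); print("\nred",xs.min()+295,xs.max()+295,ys.min()+220,ys.max()+220)
ang=lambda a,b: np.degrees(np.arctan2(*(b-a)[[1,0]]))
a=ray(c,(325.5,118),.036);b=ray(c,(329.5,235),.036); e=ray(c,(303.5,236),.036); f=ray(c,(311,118),.036)
print("flat",a,b,ang(b,a),np.linalg.norm(a-b),"width",np.linalg.norm(b-e),"thin w",np.linalg.norm(a-f))
```

```text
116 None None 0 | 122 None None 0 | 128 None None 0 | 134 None None 0 | 140 None None 0 | 146 310 324 4 | 152 309 324 16 | 158 308 325 18 | 164 308 325 18 | 170 307 325 19 | 176 306 326 21 | 182 306 326 21 | 188 305 326 22 | 194 304 326 23 | 200 304 327 24 | 206 303 327 25 | 212 303 327 25 | 218 303 327 25 | 224 304 327 24 | 230 304 327 24 | 236 305 328 24 | 242 None None 0 | 
red 316 328 234 239
flat [0.39559726 0.29886132 0.036     ] [0.47927733 0.18495401 0.036     ] 126.30223122873132 0.14134083214303475 width 0.03277567461585945 thin w 0.01643679770001467
```

The wrist view shows the wedge flat on the bench, thin end at (318,118), red thick end at (316,238). The measured axis is 126° and the thick end is at about (0.470, 0.170). Next I regrasp the thick end.

apply_moves:
  series:
    - {"offset": [2.7, -4.3, 0], "rot": [0, 0, 2.4]}
    - {"offset": [2.7, -4.3, -5], "rot": [0, 0, 2.4]}
    - {"offset": [2.7, -4.3, -10], "rot": [0, 0, 2.4]}
    - {"offset": [2.7, -4.3, -14], "rot": [0, 0, 2.4]}
    - {"offset": [2.7, -4.3, -17], "rot": [0, 0, 2.4]}
    - {"offset": [2.7, -4.3, -19], "rot": [0, 0, 2.4]}
    - {"offset": [2.7, -4.3, -19.7], "rot": [0, 0, 2.4]}
    - {"offset": [2.7, -4.3, -19.7], "rot": [0, 0, 2.4]}
    - {"offset": [2.7, -4.3, -19.7], "rot": [0, 0, 2.4]}
  hand: 0.6

```text
time: 13.8
position: [0.461, 0.1828, 0.0283]
tool_rot: [0.452, 0.892, 0.0, 0.001]
ft_force: [0.2, 0.1, 0.8]
grip_width: 0.0525
grip_force: 0.0
```

apply_moves:
  series:
    - {"offset": [0, 0, 0], "rot": [0, 0, 0]}
    - {"offset": [0, 0, 0], "rot": [0, 0, 0]}
    - {"offset": [0, 0, 0], "rot": [0, 0, 0]}
    - {"offset": [0, 0, 0], "rot": [0, 0, 0]}
    - {"offset": [0, 0, 0], "rot": [0, 0, 0]}
  hand: 0
  newtons: 50

```text
time: 14.3
position: [0.4606, 0.1828, 0.0282]
tool_rot: [0.453, 0.892, 0.0, 0.0]
ft_force: [-2.0, 0.0, 5.7]
grip_width: 0.0315
grip_force: 49.9
```

Run:
```python
from h import *
pose()
for cam in ("side","top","wrist"):
    c,im=snap(cam,cam+"9"); find(cam,"thick_end","thin_end","wedge",k=1)
```

```text
t 14.3 pos [0.4606 0.1828 0.0282] tool y deg 36.19 z [ 0.001  0.    -1.   ] F [-1.96  0.01  5.7 ] w 0.0315 gf 49.9
side thick_end [([0.4673, 0.1683, 0.0202], 0.62)]
side thin_end [([0.3846, 0.2893, 0.0149], 0.89)]
side wedge [([0.4279, 0.2286, -0.0008], 0.98)]
top thick_end []
top thin_end []
top wedge []
wrist thick_end [([0.4705, 0.1688, 0.0178], 0.91)]
wrist thin_end []
wrist wedge [([0.425, 0.234, 0.0028], 0.85)]
```

Grip width is 31.5 mm, so the thick part is held squarely. Lift, turn by -114° and hover in front of the mouth.

apply_moves:
  series:
    - {"offset": [0, 0, 3], "rot": [0, 0, 0]}
    - {"offset": [-1, 2, 6], "rot": [0, 0, -8]}
    - {"offset": [-2, 4, 6], "rot": [0, 0, -16]}
    - {"offset": [-2.9, 6, 6], "rot": [0, 0, -24]}
    - {"offset": [-2.9, 7.7, 6], "rot": [0, 0, -32]}
    - {"offset": [-2.9, 7.7, 6], "rot": [0, 0, -40]}
    - {"offset": [-2.9, 7.7, 6], "rot": [0, 0, -48]}
    - {"offset": [-2.9, 7.7, 6], "rot": [0, 0, -56]}
    - {"offset": [-2.9, 7.7, 6], "rot": [0, 0, -64]}
    - {"offset": [-2.9, 7.7, 6], "rot": [0, 0, -72]}
    - {"offset": [-2.9, 7.7, 6], "rot": [0, 0, -80]}
    - {"offset": [-2.9, 7.7, 6], "rot": [0, 0, -88]}
    - {"offset": [-2.9, 7.7, 6], "rot": [0, 0, -96]}
    - {"offset": [-2.9, 7.7, 6], "rot": [0, 0, -104]}
    - {"offset": [-2.9, 7.7, 6], "rot": [0, 0, -110]}
    - {"offset": [-2.9, 7.7, 6], "rot": [0, 0, -114.2]}
    - {"offset": [-2.9, 7.7, 6], "rot": [0, 0, -114.2]}
    - {"offset": [-2.9, 7.7, 6], "rot": [0, 0, -114.2]}

```text
time: 16.7
position: [0.431, 0.2596, 0.0874]
tool_rot: [0.994, 0.105, -0.0, 0.0]
ft_force: [-0.3, -0.7, -0.9]
grip_width: 0.0319
grip_force: 49.9
```

Run:
```python
from h import *
pose()
c,im=snap("wrist","w10"); find("wrist","thin_end","wedge","gap_mouth","bundle_c","fence","cradle",k=3)
pose()
cv2.imwrite("pics/w10c.png",cv2.resize(im[0:240,200:480],None,fx=2.5,fy=2.5,interpolation=cv2.INTER_CUBIC)[:,:,::-1])
```

```text
t 16.7 pos [0.431  0.2596 0.0874] tool y deg -77.92 z [-0.001 -0.    -1.   ] F [-0.25 -0.71 -0.92] w 0.0319 gf 49.9
wrist thin_end []
wrist wedge [([0.4877, 0.272, 0.0584], 0.63)]
wrist gap_mouth []
wrist bundle_c []
wrist fence []
wrist cradle [([0.5837, 0.2675, -0.0043], 0.75)]
t 17.05 pos [0.4312 0.2597 0.0875] tool y deg -77.99 z [-0.  0. -1.] F [ 0.64  0.1  -0.72] w 0.0316 gf 49.9
```

View pics/w10c.png

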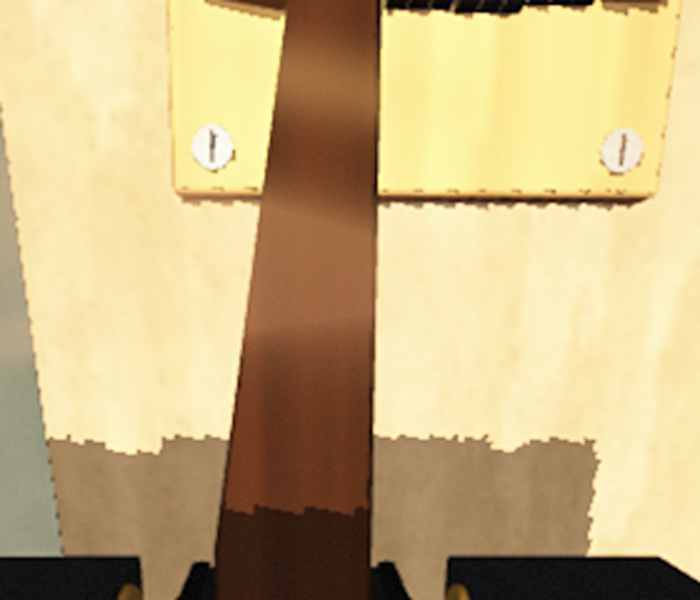

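The wedge runs nearly parallel to the cradle, and the base front edge runs from crop (178,190) to (655,195). The row's near end sits right of the wedge from x≈385, and the slanting fence end is at left, x≈205–283. I'll compute positions from these.

Run:
```python
from h import *
c=np.load("pics/w10.npz"); W=lambda u,v:(200+u/2.5,v/2.5)
A=ray(c,W(177,190),.012);B=ray(c,W(656,194),.012)
d=(A-B)[:2]; print(A,B,np.linalg.norm(d),"theta",np.degrees(np.arctan2(d[1],d[0]))-90)
th=np.arctan2(d[1],d[0])-np.pi/2; th=np.radians(11.9); x=np.array([np.cos(th),np.sin(th)]);y=np.array([-x[1],x[0]])
O=(A[:2]+B[:2])/2+.045*x+.0105*y; print("O",O)
for n,w,z in (("fence inner near bottom",(283,17),.012),("fence inner near top",(283,17),.044),("row",(525,10),.012),("row left vis",(388,10),.012),("straight fence",(605,10),.012),
  ("flat tip",(379,10),.111-.012),("flat back",(370,540),.099),("flat tip z.095",(379,10),.095)):
    p=ray(c,W(*w),z)[:2]-O; print(n,(p@x*1e3).round(1),(p@y*1e3).round(1))
p=np.array([.4312,.2597])-O; print("TCP",(p@x*1e3).round(1),(p@y*1e3).round(1))
# row strip colours
print(c["im"][2,350:450].sum(1).tolist())
```

```text
[0.52627896 0.31447354 0.012     ] [0.5540503  0.17988439 0.012     ] 0.13742446937569067 theta 11.658874352254998
O [0.58203239 0.2667325 ]
fence inner near bottom -1.2 27.8
fence inner near top -13.3 27.4
row 0.7 -37.6
row left vis 0.6 -0.6
straight fence 0.8 -59.3
flat tip -33.1 11.2
flat back -122.2 9.8
flat tip z.095 -31.5 10.7
TCP -149.0 24.2
[137, 49, 290, 365, 185, 8, 14, 22, 15, 13, 12, 0, 95, 99, 0, 7, 7, 20, 19, 19, 16, 121, 118, 11, 0, 13, 6, 21, 14, 2, 253, 333, 188, 84, 28, 23, 35, 28, 29, 27, 73, 128, 110, 44, 36, 46, 23, 36, 23, 61, 85, 63, 41, 36, 35, 30, 38, 28, 44, 373, 419, 232, 249, 248, 262, 265, 268, 262, 263, 422, 534, 533, 537, 536, 426, 212, 218, 224, 186, 181, 191, 192, 190, 183, 292, 455, 534, 627, 658, 655, 574, 364, 382, 399, 393, 399, 410, 401, 402, 389]
```

apply_moves:
  series:
    - {"offset": [0.08, -0.39, -1.5], "rot": [0, 0, -0.6]}
    - {"offset": [0.08, -0.39, -3], "rot": [0, 0, -0.6]}
    - {"offset": [0.08, -0.39, -4.2], "rot": [0, 0, -0.6]}
    - {"offset": [0.08, -0.39, -4.6], "rot": [0, 0, -0.6]}
    - {"offset": [0.08, -0.39, -4.6], "rot": [0, 0, -0.6]}
    - {"offset": [1.06, -0.18, -4.6], "rot": [0, 0, -0.6]}
    - {"offset": [2.04, 0.02, -4.6], "rot": [0, 0, -0.6]}
    - {"offset": [3.0, 0.23, -4.6], "rot": [0, 0, -0.6]}
    - {"offset": [4, 0.43, -4.6], "rot": [0, 0, -0.6]}
    - {"offset": [4.58, 0.56, -4.6], "rot": [0, 0, -0.6]}
    - {"offset": [4.58, 0.56, -4.6], "rot": [0, 0, -0.6]}

```text
time: 18.15
position: [0.4787, 0.2656, 0.0418]
tool_rot: [0.995, 0.099, 0.001, -0.0]
ft_force: [-0.0, 0.6, -0.4]
grip_width: 0.0317
grip_force: 49.9
```

Run:
```python
from h import *
pose()
c,im=snap("wrist","w11"); find("wrist","thin_end","bundle_c","gap_mouth",k=3); pose()
cs,s=snap("side","s11"); find("side","bundle_c","thin_end",k=3)
o=np.zeros((600,800,3),np.uint8)
a=cv2.resize(im[0:240,200:480],None,fx=1.8,fy=1.8,interpolation=cv2.INTER_CUBIC); o[:a.shape[0],:a.shape[1]]=a
b=cv2.resize(s[205:305,200:330],None,fx=2.2,fy=2.2,interpolation=cv2.INTER_CUBIC); o[:b.shape[0],510:510+b.shape[1]]=b[:,:290]
cv2.imwrite("pics/w11c.png",o[:,:,::-1])
```

```text
t 18.15 pos [0.4787 0.2656 0.0418] tool y deg -78.63 z [ 0.002  0.001 -1.   ] F [-0.    0.57 -0.4 ] w 0.0317 gf 49.9
wrist thin_end []
wrist bundle_c []
wrist gap_mouth []
t 18.35 pos [0.4762 0.2651 0.0414] tool y deg -78.6 z [-0.001 -0.    -1.   ] F [ 0.54  0.59 -0.67] w 0.0317 gf 49.9
side bundle_c [([0.6525, 0.2309, 0.0111], 0.85), ([0.6448, 0.2542, 0.0167], 0.57), ([0.6461, 0.2694, 0.0108], 0.57)]
side thin_end [([0.6054, 0.2803, 0.0276], 0.88)]
```

View pics/w11c.png

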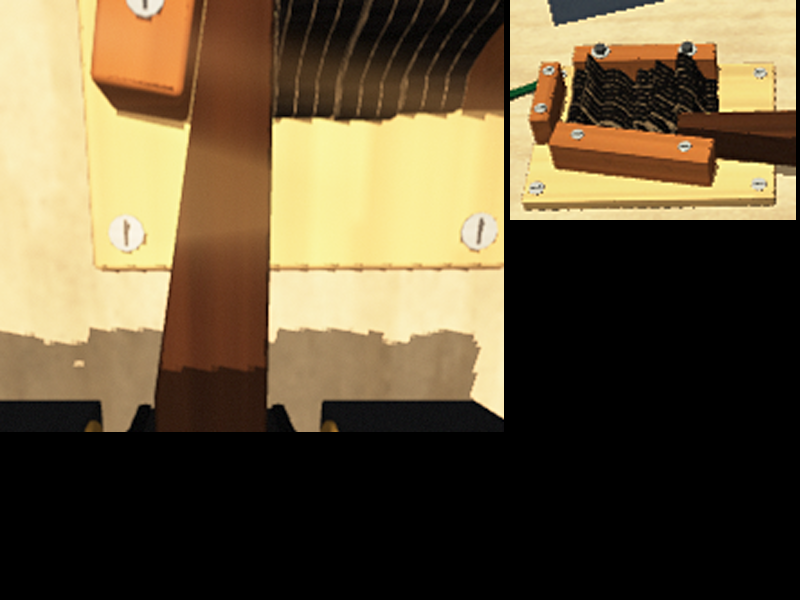

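The wedge's thin end is inside the gap between the row and the slanting fence, flat side along the row, and there is no force yet. I'll push on and close in on the row.

apply_moves:
  series:
    - {"offset": [0.5, 0.04, 0], "rot": [0, 0, 0]}
    - {"offset": [1.0, 0.08, 0], "rot": [0, 0, 0]}
    - {"offset": [1.5, 0.12, 0], "rot": [0, 0, 0]}
    - {"offset": [2.0, 0.15, 0], "rot": [0, 0, 0]}
    - {"offset": [2.5, 0.19, 0], "rot": [0, 0, 0]}
    - {"offset": [3.0, 0.23, 0], "rot": [0, 0, 0]}
    - {"offset": [3.0, 0.23, 0], "rot": [0, 0, 0]}
    - {"offset": [3.0, 0.23, 0], "rot": [0, 0, 0]}

```text
time: 19.3
position: [0.507, 0.2675, 0.0415]
tool_rot: [0.995, 0.099, -0.0, 0.0]
ft_force: [0.5, 0.5, -0.7]
grip_width: 0.0319
grip_force: 49.9
```

apply_moves:
  series:
    - {"offset": [0.25, 0.03, 0], "rot": [0, 0, 0]}
    - {"offset": [0.5, 0.05, 0], "rot": [0, 0, 0]}
    - {"offset": [0.75, 0.08, 0], "rot": [0, 0, 0]}
    - {"offset": [1.0, 0.11, 0], "rot": [0, 0, 0]}
    - {"offset": [1.0, 0.11, 0], "rot": [0, 0, 0]}
    - {"offset": [1.0, 0.11, 0], "rot": [0, 0, 0]}

```text
time: 19.9
position: [0.5173, 0.2687, 0.0416]
tool_rot: [0.995, 0.099, 0.0, -0.0]
ft_force: [0.0, 0.8, -1.4]
grip_width: 0.0311
grip_force: 49.9
```

apply_moves:
  series:
    - {"offset": [0.2, 0.03, 0], "rot": [0, 0, 0]}
    - {"offset": [0.4, 0.06, 0], "rot": [0, 0, 0]}
    - {"offset": [0.6, 0.09, 0], "rot": [0, 0, 0]}
    - {"offset": [0.8, 0.12, 0], "rot": [0, 0, 0]}
    - {"offset": [0.8, 0.12, 0], "rot": [0, 0, 0]}
    - {"offset": [0.8, 0.12, 0], "rot": [0, 0, 0]}

```text
time: 20.5
position: [0.5255, 0.27, 0.0416]
tool_rot: [0.995, 0.099, 0.0, -0.0]
ft_force: [-0.3, 1.4, -1.2]
grip_width: 0.0315
grip_force: 49.9
```

Run:
```python
from h import *
pose()
c,im=snap("wrist","w12")
cv2.imwrite("pics/w12c.png",cv2.resize(im[0:190,230:430],None,fx=3.1,fy=3.1,interpolation=cv2.INTER_CUBIC)[:,:,::-1])
```

```text
t 20.5 pos [0.5255 0.27   0.0416] tool y deg -78.61 z [ 0.001  0.    -1.   ] F [-0.32  1.42 -1.21] w 0.0315 gf 49.9
```

View pics/w12c.png

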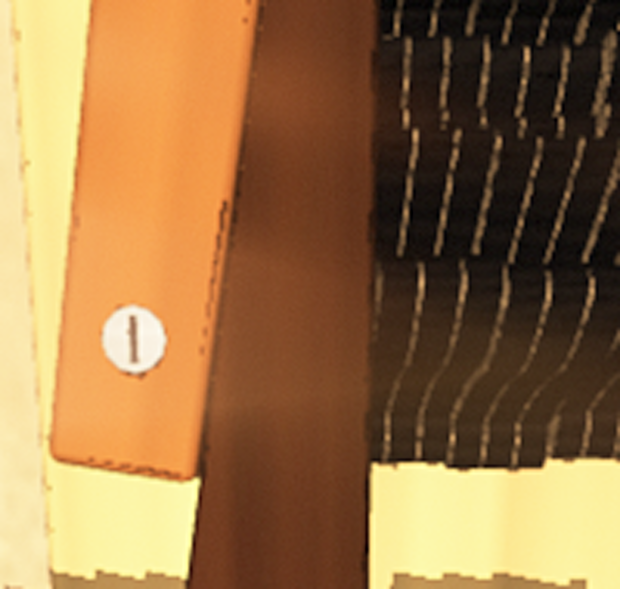

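The wedge now nearly fills the gap, with only a hairline at the slanting fence (crop 215,300) and at the row (372,300). I'll advance in small steps watching the force.

apply_moves:
  series:
    - {"offset": [0.1, 0.02, 0], "rot": [0, 0, 0]}
    - {"offset": [0.2, 0.04, 0], "rot": [0, 0, 0]}
    - {"offset": [0.3, 0.06, 0], "rot": [0, 0, 0]}
    - {"offset": [0.4, 0.08, 0], "rot": [0, 0, 0]}
    - {"offset": [0.4, 0.08, 0], "rot": [0, 0, 0]}

```text
time: 21.05
position: [0.5292, 0.2707, 0.0415]
tool_rot: [0.995, 0.099, 0.0, 0.0]
ft_force: [0.5, 0.3, -1.5]
grip_width: 0.0313
grip_force: 49.9
```

apply_moves:
  series:
    - {"offset": [0.15, 0.03, 0], "rot": [0, 0, 0]}
    - {"offset": [0.3, 0.06, 0], "rot": [0, 0, 0]}
    - {"offset": [0.45, 0.09, 0], "rot": [0, 0, 0]}
    - {"offset": [0.6, 0.12, 0], "rot": [0, 0, 0]}
    - {"offset": [0.6, 0.12, 0], "rot": [0, 0, 0]}

```text
time: 21.55
position: [0.5346, 0.2714, 0.0413]
tool_rot: [0.995, 0.099, -0.001, 0.0]
ft_force: [-1.8, -1.4, -1.3]
grip_width: 0.0319
grip_force: 49.9
```

apply_moves:
  series:
    - {"offset": [0.1, 0.01, 0], "rot": [0, 0, 0]}
    - {"offset": [0.2, 0.02, 0], "rot": [0, 0, 0]}
    - {"offset": [0.3, 0.03, 0], "rot": [0, 0, 0]}
    - {"offset": [0.4, 0.04, 0], "rot": [0, 0, 0]}
    - {"offset": [0.4, 0.04, 0], "rot": [0, 0, 0]}

```text
time: 22.05
position: [0.5378, 0.2716, 0.0412]
tool_rot: [0.995, 0.099, -0.002, 0.0]
ft_force: [-4.0, -3.5, -0.5]
grip_width: 0.0319
grip_force: 49.9
```

apply_moves:
  series:
    - {"offset": [0.1, 0.005, 0], "rot": [0, 0, 0]}
    - {"offset": [0.2, 0.01, 0], "rot": [0, 0, 0]}
    - {"offset": [0.3, 0.015, 0], "rot": [0, 0, 0]}
    - {"offset": [0.4, 0.02, 0], "rot": [0, 0, 0]}
    - {"offset": [0.4, 0.02, 0], "rot": [0, 0, 0]}

```text
time: 22.55
position: [0.5416, 0.2718, 0.0411]
tool_rot: [0.995, 0.099, -0.002, 0.0]
ft_force: [-4.7, -4.0, -0.5]
grip_width: 0.0312
grip_force: 49.9
```

apply_moves:
  series:
    - {"offset": [0.1, 0.005, 0], "rot": [0, 0, 0]}
    - {"offset": [0.2, 0.01, 0], "rot": [0, 0, 0]}
    - {"offset": [0.3, 0.015, 0], "rot": [0, 0, 0]}
    - {"offset": [0.4, 0.02, 0], "rot": [0, 0, 0]}
    - {"offset": [0.4, 0.02, 0], "rot": [0, 0, 0]}

```text
time: 23.05
position: [0.5417, 0.2718, 0.041]
tool_rot: [0.995, 0.099, -0.006, 0.001]
ft_force: [-10.4, -2.9, 4.7]
grip_width: 0.0319
grip_force: 49.9
```

Run:
```python
from h import *
pose()
c,im=snap("wrist","w13"); pose()
cv2.imwrite("pics/w13c.png",cv2.resize(im[0:200,220:460],None,fx=3,fy=3,interpolation=cv2.INTER_CUBIC)[:,:,::-1])
```

```text
t 23.05 pos [0.5417 0.2718 0.041 ] tool y deg -78.62 z [-0.011 -0.003 -1.   ] F [-10.41  -2.92   4.68] w 0.0319 gf 49.9
t 23.1 pos [0.5417 0.2718 0.041 ] tool y deg -78.62 z [-0.011 -0.003 -1.   ] F [-11.18  -3.85   4.64] w 0.0318 gf 49.9
```

View pics/w13c.png

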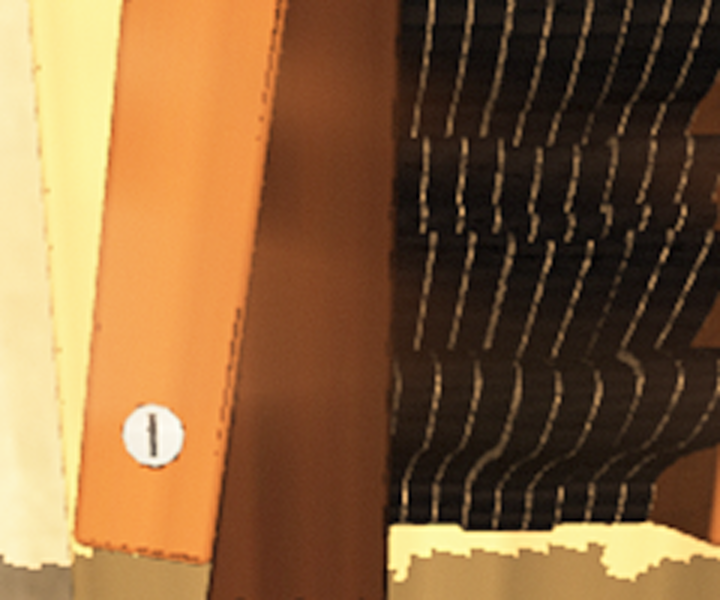

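The wedge is against both faces: it moved 0.1 mm of a commanded 4 mm and the force rose to 11 N, so it is jamming. Next, firm pushes to 15–20 N.

apply_moves:
  series:
    - {"offset": [0.15, 0.03, 0], "rot": [0, 0, 0]}
    - {"offset": [0.3, 0.06, 0], "rot": [0, 0, 0]}
    - {"offset": [0.4, 0.08, 0], "rot": [0, 0, 0]}
    - {"offset": [0.4, 0.08, 0], "rot": [0, 0, 0]}
    - {"offset": [0.4, 0.08, 0], "rot": [0, 0, 0]}

```text
time: 23.6
position: [0.542, 0.2718, 0.0409]
tool_rot: [0.995, 0.1, -0.01, 0.002]
ft_force: [-16.4, -4.9, 9.2]
grip_width: 0.0315
grip_force: 50.0
```

apply_moves:
  series:
    - {"offset": [-0.3, -0.06, 0], "rot": [0, 0, 0]}
    - {"offset": [-0.6, -0.12, 0], "rot": [0, 0, 0]}
    - {"offset": [-0.6, -0.12, 0], "rot": [0, 0, 0]}
    - {"offset": [-0.3, -0.06, 0], "rot": [0, 0, 0]}
    - {"offset": [0, 0, 0], "rot": [0, 0, 0]}
    - {"offset": [0.1, 0.02, 0], "rot": [0, 0, 0]}
    - {"offset": [0.1, 0.02, 0], "rot": [0, 0, 0]}
    - {"offset": [0.1, 0.02, 0], "rot": [0, 0, 0]}

```text
time: 24.4
position: [0.5421, 0.2719, 0.0408]
tool_rot: [0.995, 0.1, -0.011, 0.002]
ft_force: [-17.3, -5.0, 11.0]
grip_width: 0.0316
grip_force: 50.0
```

apply_moves:
  series:
    - {"offset": [-0.3, -0.06, 0], "rot": [0, 0, 0]}
    - {"offset": [-0.7, -0.14, 0], "rot": [0, 0, 0]}
    - {"offset": [-0.7, -0.14, 0], "rot": [0, 0, 0]}
    - {"offset": [-0.3, -0.06, 0], "rot": [0, 0, 0]}
    - {"offset": [0, 0, 0], "rot": [0, 0, 0]}
    - {"offset": [0.05, 0.01, 0], "rot": [0, 0, 0]}
    - {"offset": [0.05, 0.01, 0], "rot": [0, 0, 0]}
    - {"offset": [0.05, 0.01, 0], "rot": [0, 0, 0]}

```text
time: 25.2
position: [0.5421, 0.2719, 0.0407]
tool_rot: [0.995, 0.1, -0.011, 0.002]
ft_force: [-19.4, -5.8, 10.2]
grip_width: 0.032
grip_force: 50.0
```

Seated: the last two pushes at 18 and 20 N didn't move it. Unload, open and leave upwards.

apply_moves:
  series:
    - {"offset": [-0.3, -0.06, 0], "rot": [0, 0, 0]}
    - {"offset": [-0.6, -0.12, 0], "rot": [0, 0, 0]}
    - {"offset": [-0.95, -0.19, 0], "rot": [0, 0, 0]}
    - {"offset": [-1, -0.2, 0], "rot": [0, 0, 0]}
    - {"offset": [-1, -0.2, 0], "rot": [0, 0, 0]}
    - {"offset": [-1, -0.2, 0], "rot": [0, 0, 0]}

```text
time: 25.8
position: [0.5419, 0.2718, 0.0408]
tool_rot: [0.995, 0.099, -0.001, 0.0]
ft_force: [-3.0, 0.3, -8.7]
grip_width: 0.0321
grip_force: 50.0
```

apply_moves:
  series:
    - {"offset": [0, 0, 0], "rot": [0, 0, 0]}
    - {"offset": [0, 0, 0], "rot": [0, 0, 0]}
    - {"offset": [0, 0, 0], "rot": [0, 0, 0]}
    - {"offset": [0, 0, 0], "rot": [0, 0, 0]}
    - {"offset": [0, 0, 1], "rot": [0, 0, 0]}
    - {"offset": [0, 0, 3], "rot": [0, 0, 0]}
    - {"offset": [0, 0, 6], "rot": [0, 0, 0]}
    - {"offset": [-4, 0, 10], "rot": [0, 0, 0]}
    - {"offset": [-8, 0, 14], "rot": [0, 0, 0]}
    - {"offset": [-8, 0, 14], "rot": [0, 0, 0]}
  hand: 0.55

```text
time: 26.8
position: [0.4603, 0.2722, 0.1854]
tool_rot: [0.995, 0.1, 0.001, -0.001]
ft_force: [1.0, 0.8, -0.2]
grip_width: 0.0482
grip_force: 0.0
```

Run:
```python
from h import *
pose()
c,im=snap("wrist","w14"); find("wrist","thick_end","wedge","gap_mouth",k=1)
cs,s=snap("side","s14"); find("side","thick_end","wedge","packer","wedge_case","gap_mouth",k=1)
pose()
o=np.zeros((600,800,3),np.uint8)
a=cv2.resize(im[0:240,180:500],(560,420),interpolation=cv2.INTER_CUBIC); o[:420,:560]=a
b=cv2.resize(s[120:310,190:420],(230,190)); o[:190,565:795]=b
b=cv2.resize(s[215:310,200:330],(390,285))[:, :]; o[:0]=0; o[425:600,0:240]=cv2.resize(s[215:310,200:330],(240,175))
cv2.imwrite("pics/w14c.png",o[:,:,::-1])
```

```text
t 26.8 pos [0.4603 0.2722 0.1854] tool y deg -78.54 z [ 0.003  0.001 -1.   ] F [ 1.04  0.79 -0.23] w 0.0482 gf 0.0
wrist thick_end [([0.5246, 0.2675, 0.0331], 0.85)]
wrist wedge [([0.6001, 0.2844, 0.0097], 0.7)]
wrist gap_mouth [([0.5757, 0.2796, 0.0134], 0.68)]
side thick_end [([0.5226, 0.2675, 0.0308], 0.76)]
side wedge [([0.6011, 0.2856, 0.0137], 0.61)]
side packer []
side wedge_case [([0.5154, 0.0071, -0.001], 0.68)]
side gap_mouth [([0.5792, 0.2787, 0.01], 0.81)]
t 27.3 pos [0.4629 0.2715 0.1804] tool y deg -78.64 z [-0.002 -0.001 -1.   ] F [-0.3   0.52 -0.09] w 0.0478 gf 0.0
```

View pics/w14c.png

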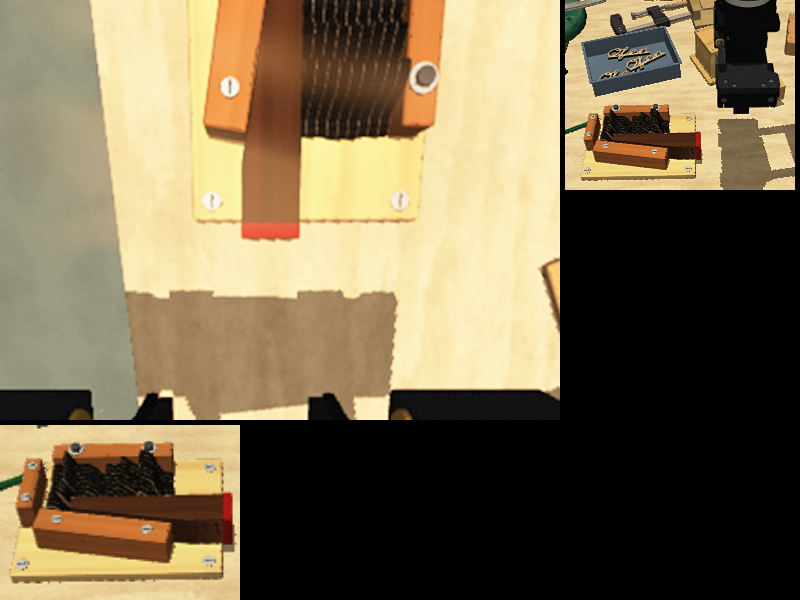

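The wedge is seated: red thick end at (270,230) in front of the mouth, taper on the slanting fence, flat side against the closed row. The packer is still in its case and the gripper is clear. Handing in.

```bash
python3 -c "
from rig import hand_in; print(hand_in())"
```

```text
the job is handed in; nothing more can be done
None
```

The wedge is seated thin end first between the row and the slanting fence; the last two pushes (18 and 20 N) moved it no further, the strip was left in its compartment, the case crept roughly 5–10 mm during the wiggling, and the job is handed in at about 27 s.

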